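# Close the chip trap's gasketed cover

## Task

Finish closing the chip trap's gasketed cover by tightening its four wing screws evenly in cross order: seen from the robot, the near left and far right screws have already had their first quarter turn, so give the near right and far left ones about a quarter turn clockwise too. Then take all four afresh, one diagonal pair after the other, and turn each clockwise until it stops home. Leave the other things on the bench where they lie, and let go at the end.

Things in the scene. Friction and masses are not known exactly. Their poses are not given: they have to be found in the camera images.
- trap: chip trap of the dust extraction: painted sheet-metal box 180 x 250 x 130 mm, bolted to the bench, a 100 mm duct spigot 55 mm long on each end, gasket and cover on top. Origin: centre of the underside; x across the 180 mm (+x away from the robot), y along the 250 mm. Wing screws a and c are diagonal, b and d are diagonal; their axes are upright
- cover_mid (a point): centre of the top face of the painted steel cover (180 x 250 x 4 mm, on a 5 mm rubber gasket, about 140 mm above the bench). Its middle is raised 3 mm and carries a bow handle, 90 mm long along the trap's y, that stands 35 mm over the cover
- screw_a_grip (a point): steel wing screw a, near left corner of the cover (trap x = -65, y = +100 mm), diagonal to c. Flange 26 mm across; flat upright wings 58 mm in span, 10 mm thick, 15 to 38 mm above the cover. Point: on its axis at mid-height of the wings, 26 mm above the cover; x runs along the wings and turns with them, y across their thickness, z up
- screw_a (a joint): turn of wing screw a, rad: grows as it is turned clockwise seen from above (tightened); starts between 1.2 and 1.5; at 2.6 it meets a solid stop and is home. Friction about 0.15 N m, rising to 0.25 N m as the gasket is squeezed; stays where it is left; sinks 3 mm per full turn
- screw_b_grip (a point): steel wing screw b, near right corner of the cover (trap x = -65, y = -100 mm), diagonal to d. Flange 26 mm across; flat upright wings 58 mm in span, 10 mm thick, 15 to 38 mm above the cover. Point: on its axis at mid-height of the wings, 26 mm above the cover; x runs along the wings and turns with them, y across their thickness, z up
- screw_b (a joint): turn of wing screw b, rad: grows as it is turned clockwise seen from above (tightened); starts between 0 and 0.3; at 2.6 it meets a solid stop and is home. Friction about 0.15 N m, rising to 0.25 N m as the gasket is squeezed; stays where it is left; sinks 3 mm per full turn
- screw_c_grip (a point): steel wing screw c, far right corner of the cover (trap x = +65, y = -100 mm), diagonal to a. Flange 26 mm across; flat upright wings 58 mm in span, 10 mm thick, 15 to 38 mm above the cover. Point: on its axis at mid-height of the wings, 26 mm above the cover; x runs along the wings and turns with them, y across their thickness, z up
- screw_c (a joint): turn of wing screw c, rad: grows as it is turned clockwise seen from above (tightened); starts between 1.2 and 1.5; at 2.6 it meets a solid stop and is home. Friction about 0.15 N m, rising to 0.25 N m as the gasket is squeezed; stays where it is left; sinks 3 mm per full turn
- screw_d_grip (a point): steel wing screw d, far left corner of the cover (trap x = +65, y = +100 mm), diagonal to b. Flange 26 mm across; flat upright wings 58 mm in span, 10 mm thick, 15 to 38 mm above the cover. Point: on its axis at mid-height of the wings, 26 mm above the cover; x runs along the wings and turns with them, y across their thickness, z up
- screw_d (a joint): turn of wing screw d, rad: grows as it is turned clockwise seen from above (tightened); starts between 0 and 0.3; at 2.6 it meets a solid stop and is home. Friction about 0.15 N m, rising to 0.25 N m as the gasket is squeezed; stays where it is left; sinks 3 mm per full turn
- spare_screw: bystander: spare wing screw of the same kind, lying loose on the bench on the flat of its wings in front of the trap (not to be used); origin at the base of its head, 8 mm above the bench
- brush: bystander: wooden bench brush, 200 mm long, lying behind the trap; origin under its middle
- square: bystander: try square lying flat, wooden stock 110 x 18 x 18 mm, steel blade 150 mm, behind the trap on the right; origin under the middle of the stock
- filter: bystander: round grey respirator filter, 88 mm across, 32 mm tall, to one side of the trap; origin under its centre
- bowl: bystander: turned wooden bowl, 130 mm across, 50 mm tall, on the left; origin under its centre
- wrench: bystander: open-ended wrench, 190 mm, lying on the right; origin under its middle
- wax_tin: bystander: round aluminium tin, 88 mm across, 36 mm tall, to one side of the trap; origin under its centre

How it is judged:
By the outcome, as a careful person would: the job done as asked, in the order asked, and still so for the second after the job is handed in, with the robot touching nothing.
It also fails if it takes over 72 s, if anything falls off the work surface, if the arm or the gripper's body presses on something with over 40 N, if the wrist force passes 120 N, or if a joint passes its speed limit or range.

## Robot

A 6-joint arm with a two-finger parallel gripper is mounted at the origin on the work surface. World frame = base frame: x ahead of the robot, y to its left, z up, the work surface at z = 0. Lengths are in m, angles in rad, forces in N, time in s.
With the tool pointing down it reaches from about 0.275 to 0.725 m from the base axis. Payload 15.9 kg.
Tool frame: the origin (TCP) lies at the very end of the fingers, on their centre line; the grasp point (between the pads) lies 19 mm behind it; z points along the fingers, y is the line along which they close (so a half turn about z gives the same grasp; the last joint's range is limited). The gripper opens to 85 mm and grips with 20 to 120 N. Pads are 22 mm wide; open, the fingers measure 114 mm over their backs; the gripper's body (76 mm by 85 mm) begins 54 mm behind the grasp point. The pads swing forward as they close: fully open they stand 13 mm farther back than shut.
Start: joints at [1.283, 0.213, -0.034, 1.323, 0, 1.571], TCP at [0.142, 0.479, 0.231] pointing down, gripper open.
Joint ranges: [-2.98, 2.98], [-0.74, 1.72], [-1.14, 1.35], [-2.1, 2.04], [-1.57, 1.44], [-3.14, 3.14]. Speed limits (rad/s): [1.89, 1.89, 2.39, 2.57, 3.14, 3.14].

## Interface

Orientations are given as a unit quaternion [x, y, z, w].
In Python, from cell import get_obs, optics, r gives the robot as it stands.
- The arm moves only by the shell command python3 -m pendant 'ROWS' [FORCE]. ROWS is text: rows parted by semicolons, each of 7 numbers parted by spaces: the shift along the tool's x, y, z in m, then the turn, a rotation vector about the tool's x, y, z in degrees, then the finger opening in m, from 0 to 0.0854. A call has 1 to 8 rows; each row is the pose to reach, as a shift and turn from the pose commanded when the call began, along the tool's axes at that moment; what a row does not reach only later rows make up. A row lasts 1/10 s, in which the tool goes at most 50 mm and 8.59 degrees, less where a joint would pass 70% of its speed; a pose out of reach is approached as far as the arm can. A call with a gripper value outside its range is refused whole. The fingers move at their own pace and stop on an object; FORCE is the grip in N (left out, the last holds). Time passes only in rows, so rows that repeat a pose let the fingers close. It gives the time, the measured TCP pose, the force, the opening and the grip force at its end, in the units of the state.
- get_obs(): the state, without advancing time (a new reading comes with each control period).
- optics.snapshot(name): name is "side" or "top"; returns a dict with "img" (400x640x3 uint8, blue, green, red), "z_map" (400x640 float32, m along the optical axis (not along the pixel's ray), 0 where there is no reading), "K" (3x3 intrinsics, pixels), "extrinsics" (4x4, takes a point from camera to world coordinates). Camera axes: x right, y down, z forward; pixel columns grow to the right and rows downward; lengths in m; the calibration is good to about 2 mm. A picture is of the moment at which its call begins.
- r.hand_in(): hands the job in; it is judged then, once.
Trained networks look in a picture, given as the dict that the camera call returned (one of the last four; its "shot" number tells which), for a name from the list of things; names that differ only in an ending like _2 or _b are one class to them, and where a whole thing is asked for, a point or a joint stands for the part that bears it (a point fixed in the world has none). Each returns a list of dicts, best first, with "conf" (0 to 1); they miss things now and then, are a little off and sometimes report something else, mostly with a low value. They report only what shows in the picture. A call takes as long as a camera call.
- optics.outline_of(name, picture): "region" (400x640 bool, what is visible of it) and "location" ([column, row] in pixels, amid what is visible of it).
The state is a dict: "time": time; "joint_positions": joint angles; "joint_velocities": joint speeds; "tau": joint torques, N m; "eef_pos": TCP position; "tcp_rot": TCP orientation; "force": force on the tool from outside, world axes, zero at the start; "ft_torque": the same for the moment, N m; "gripper_width": finger opening in m; "grip_force": force on a finger pad.
Only numpy, scipy, OpenCV 4.12 (cv2) and the standard library are available. Lean on these libraries where they do the work, as an engineer would, in place of code of your own. Each camera call takes 0.05 s, during which the arm holds its last target. There are 200 camera calls.

## Working session

There is one attempt and no reset: what is moved stays moved. The work goes in short steps, Python scripts to look and compute and a shell command to move; the robot and the scene stay as the last step left them, time stands still between calls to the robot, and variables do not carry over. Pictures are saved under pics/ and viewed, at most 10 in all, crops included, and the job is handed in when it is done.

```bash
ls; mkdir -p pics
python3 - <<'E'
from cell import get_obs, optics, r
import cv2,numpy as np
o=get_obs(); print(o['time'],o['eef_pos'],o['tcp_rot'],o['gripper_width'])
for n in ["side","top"]:
    s=optics.snapshot(n); cv2.imwrite(f"pics/{n}0.png",s['img']); print(n,s['K'].tolist(),np.round(s['extrinsics'],3).tolist())
    for nm in ["screw_a_grip","trap"]:
        for d in optics.outline_of(nm,s): print(nm,d['conf'],d['location'],d['region'].sum())
E
```

```text
pics
0.0 [0.14182139 0.47909725 0.2307975 ] [ 1.43406580e-01  9.89663686e-01 -5.78133395e-04 -8.99883562e-05] 0.0855642189661107
side [[468.96307572076665, 0.0, 315.3202320141354], [0.0, 468.96307572076665, 207.88058645891005], [0.0, 0.0, 1.0]] [[0.935, -0.267, 0.233, 0.239], [-0.354, -0.703, 0.617, -0.935], [-0.001, -0.66, -0.752, 1.239], [0.0, 0.0, 0.0, 1.0]]
screw_a_grip 0.5 [278.6, 174.0] 105
trap 0.7 [305.1, 218.3] 5608
trap 0.19 [306.1, 133.5] 627
top [[368.57262286623467, 0.0, 322.35653373175955], [0.0, 368.57262286623467, 195.63695465701676], [0.0, 0.0, 1.0]] [[-0.002, -0.996, 0.086, 0.502], [-1.0, -0.0, -0.024, 0.013], [0.024, -0.086, -0.996, 1.013], [0.0, 0.0, 0.0, 1.0]]
screw_a_grip 0.69 [263.3, 224.1] 130
screw_a_grip 0.65 [360.2, 186.5] 182
trap 0.79 [308.9, 205.3] 9930
trap 0.48 [424.7, 123.8] 956
trap 0.47 [274.6, 167.8] 176
trap 0.32 [360.5, 184.5] 156
```

View pics/side0.png

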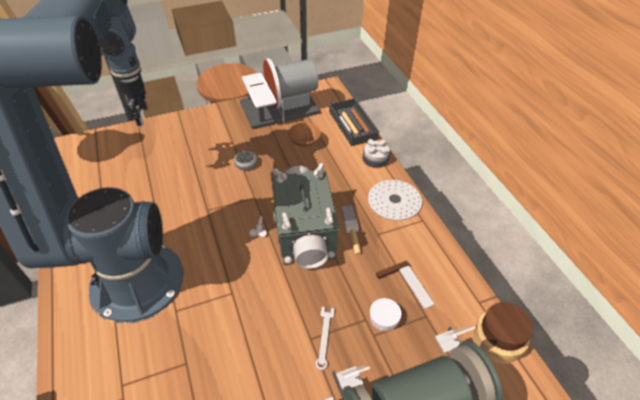

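View pics/top0.png

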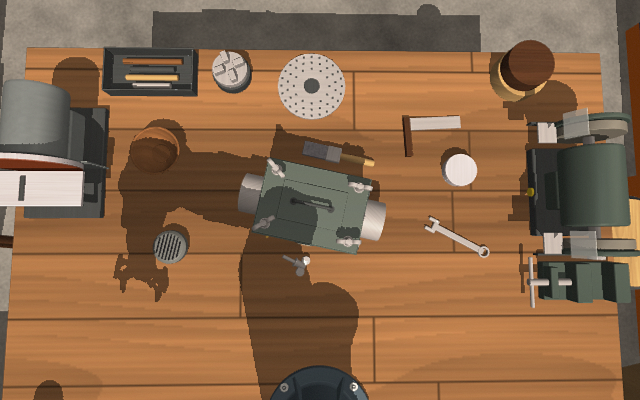

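The side view shows the trap around (305,215), with the arm clear of it. In the top view the screws are at about (263,224) near left, (274,168) far left, (360,186) far right and (348,242) near right, and the spare screw lies at (298,265). Next I'll measure the wings from the depth in both views.

```bash
cat > h.py <<'E'
import numpy as np,cv2
from cell import get_obs, optics, r
def cloud(s):
    z=s['z_map']; v,u=np.indices(z.shape); K=s['K']
    P=np.stack([(u-K[0,2])/K[0,0]*z,(v-K[1,2])/K[1,1]*z,z],-1)
    P=P@s['extrinsics'][:3,:3].T+s['extrinsics'][:3,3]; P[z==0]=np.nan
    return P
def nets(s,P,nm="screw_a_grip"):
    for d in optics.outline_of(nm,s):
        print(nm,round(d['conf'],2),d['location'],np.round(np.nanmedian(P[d['region']],0),3))
E
python3 - <<'E'
from h import *
for n in ["top","side"]:
    s=optics.snapshot(n);P=cloud(s)
    nets(s,P)
    R=P.reshape(-1,3);R=R[(abs(R[:,0]-.5)<.2)&(abs(R[:,1]-.03)<.22)]
    h,e=np.histogram(R[:,2],bins=np.arange(-.01,.2,.004)); print([(round(a,3),int(b)) for a,b in zip(e,h) if b>25])
    cov=R[(R[:,2]>.13)&(R[:,2]<.15)]
    (c,sz,a)=cv2.minAreaRect(cov[:,:2].astype(np.float32)*1000); print(n,'cover',c,sz,a,np.median(cov[:,2]))
    m=((P[...,2]>.152)&(P[...,2]<.2)&(abs(P[...,0]-.5)<.15)&(abs(P[...,1]-.03)<.2)).astype(np.uint8)
    k,L,st,_=cv2.connectedComponentsWithStats(m)
    for i in range(1,k):
        if st[i,4]<15: continue
        Q=P[L==i]; w,V=np.linalg.eigh(np.cov(Q[:,:2].T)); d=V[:,1]
        pr=(Q[:,:2]-Q[:,:2].mean(0))@V
        print(i,st[i,4],'mean',np.round(Q.mean(0),4),'zmax',Q[:,2].max().round(4),'ang',np.degrees(np.arctan2(d[1],d[0])).round(1),'ext',np.ptp(pr,axis=0).round(3),np.round(np.ptp(pr[:,1])/2+pr[:,1].min(),4),'rect',cv2.minAreaRect(Q[:,:2].astype(np.float32)*1000))
    if n=="top": cv2.imwrite("pics/crop.png",cv2.resize(s['img'][140:270,225:400],None,fx=4.5,fy=4.5,interpolation=cv2.INTER_CUBIC))
E
```

```text
screw_a_grip 0.56 [262.5, 223.2] [0.513 0.128 0.173]
screw_a_grip 0.18 [453.1, 236.7] [ 0.479 -0.369  0.007]
[(np.float64(-0.006), 959), (np.float64(-0.002), 9247), (np.float64(0.002), 2945), (np.float64(0.006), 43), (np.float64(0.01), 120), (np.float64(0.014), 186), (np.float64(0.018), 218), (np.float64(0.022), 61), (np.float64(0.082), 36), (np.float64(0.086), 43), (np.float64(0.09), 70), (np.float64(0.094), 79), (np.float64(0.098), 83), (np.float64(0.102), 127), (np.float64(0.106), 186), (np.float64(0.11), 236), (np.float64(0.114), 459), (np.float64(0.118), 196), (np.float64(0.126), 167), (np.float64(0.13), 123), (np.float64(0.134), 791), (np.float64(0.138), 4528), (np.float64(0.142), 1897), (np.float64(0.146), 48), (np.float64(0.166), 119), (np.float64(0.17), 200), (np.float64(0.174), 208), (np.float64(0.178), 89)]
top cover (556.2154541015625, 16.883338928222656) (255.57037353515625, 185.53265380859375) 77.70906829833984 0.14040387326454506
1 98 mean [0.6348 0.0959 0.1735] zmax 0.1811 ang -138.1 ext [0.017 0.045] -0.0014 rect ((635.2037353515625, 96.64649200439453), (43.647602081
[... 2225 characters left out ...]
 121.9 ext [0.015 0.059] -0.0006 rect ((514.1143188476562, 124.53567504882812), (15.385677337646484, 59.24903869628906), 31.607173919677734)
3 61 mean [0.5546 0.0066 0.1667] zmax 0.1729 ang 77.6 ext [0.008 0.095] 0.0075 rect ((556.2765502929688, 13.848491668701172), (95.09516143798828, 8.118302345275879), 77.76354217529297)
4 74 mean [ 0.5969 -0.0989  0.1711] zmax 0.184 ang 78.1 ext [0.015 0.056] 0.0029 rect ((598.29443359375, -96.10284423828125), (55.582496643066406, 14.768447875976562), 84.51583099365234)
5 76 mean [ 0.4707 -0.071   0.1709] zmax 0.1811 ang 87.3 ext [0.016 0.056] 0.002 rect ((470.7224426269531, -69.13578033447266), (56.26038360595703, 16.153303146362305), 79.12596130371094)
```

View pics/crop.png

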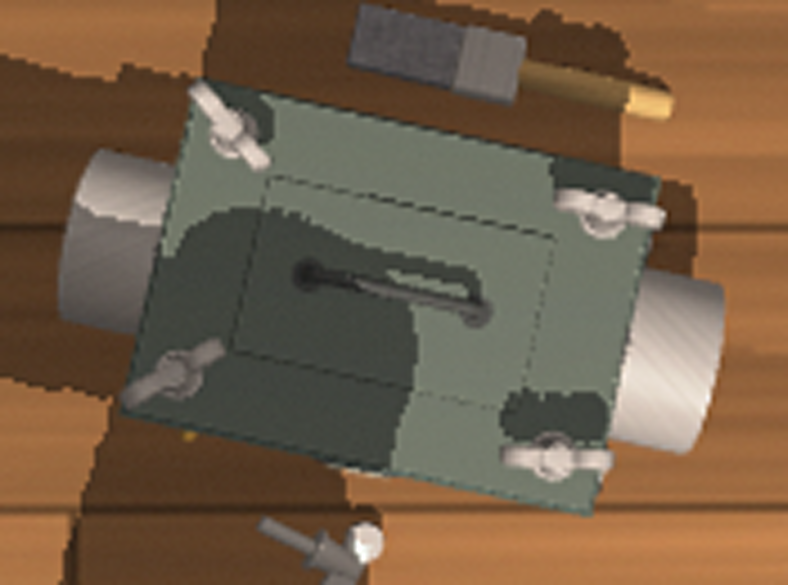

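The crop shows upright wings at all four corners, and the depth agrees between views. Trap centre is about (0.556, 0.0155) with yaw −12.3°, and the wing tops are at z ≈ 0.18. Wing yaws are a 121°, b 87.5°, c 78° and d 41°. I'll write a helper that converts targets to tool axes.

```bash
cat > go.py <<'E'
# usage: go.py screw yaw_deg z -> shift/turn in tool axes from the present pose
import sys
from h import *
from scipy.spatial.transform import Rotation as R
S=dict(a=(.5138,.1268),b=(.4712,-.0680),c=(.598,-.0958),d=(.6408,.0992))
s,yaw,z=sys.argv[1],float(sys.argv[2]),float(sys.argv[3])
o=get_obs(); T=R.from_quat(o['tcp_rot']); M=T.as_matrix(); p=o['eef_pos']
cur=np.degrees(np.arctan2(M[1,0],M[0,0])); dy=(cur-yaw+180)%360-180
t=np.array([*S[s],z])
y=np.radians(yaw); G=np.array([[np.cos(y),np.sin(y),0],[np.sin(y),-np.cos(y),0],[0,0,-1]])
print('t',round(o['time'],2),'pos',p.round(4),'yaw',cur.round(1),'q',o['joint_positions'].round(2),'F',np.round(o['force'],1),'M',np.round(o['ft_torque'],2),'w',round(o['gripper_width'],4))
print('shift',(M.T@(t-p)).round(4),'rotvec',np.degrees((T.inv()*R.from_matrix(G)).as_rotvec()).round(2),'cw',round(dy,1))
E
python3 go.py b 87.5 0.231; python3 go.py b -92.5 0.231
```

```text
t 0.5 pos [0.1419 0.4794 0.2313] yaw 163.5 q [ 1.28  0.21 -0.03  1.32 -0.    1.57] F [-0.7  0.1 -0.8] M [-0.06  0.02 -0.01] w 0.0854
shift [-4.711e-01 -4.314e-01  3.000e-04] rotvec [-0.    0.   76.01] cw 76.0
t 0.5 pos [0.1419 0.4794 0.2313] yaw 163.5 q [ 1.28  0.21 -0.03  1.32 -0.    1.57] F [-0.7  0.1 -0.8] M [-0.06  0.02 -0.01] w 0.0854
shift [-4.711e-01 -4.314e-01  3.000e-04] rotvec [  -0.     -0.   -103.99] cw -104.0
```

```bash
python3 -m pendant '-0.471 -0.431 0 0 0 76 0.085; -0.471 -0.431 0 0 0 76 0.085; -0.471 -0.431 0 0 0 76 0.085; -0.471 -0.431 0 0 0 76 0.085; -0.471 -0.431 0 0 0 76 0.085; -0.471 -0.431 0 0 0 76 0.085; -0.471 -0.431 0 0 0 76 0.085; -0.471 -0.431 0 0 0 76 0.085' 40; python3 go.py b 87.5 0.231
```

```text
time: 1.3
eef_pos: [0.348, 0.1364, 0.2316]
tcp_rot: [0.677, 0.736, 0.0, 0.0]
force: [2.0, 1.3, -0.1]
gripper_width: 0.0848
grip_force: 0.0
t 1.3 pos [0.348  0.1364 0.2316] yaw 94.7 q [ 0.37 -0.05 -0.32  1.3   0.    1.86] F [ 2.   1.3 -0.1] M [ 0.06 -0.04 -0.05] w 0.0848
shift [-0.2138  0.1059  0.0006] rotvec [ 0.05 -0.02  7.22] cw 7.2
```

```bash
python3 -m pendant '-0.214 0.106 0 0 0 7 0.085; -0.214 0.106 0 0 0 7 0.085; -0.214 0.106 0 0 0 7 0.085; -0.214 0.106 0 0 0 7 0.085; -0.214 0.106 0 0 0 7 0.085; -0.214 0.106 0 0 0 7 0.085; -0.214 0.106 0 0 0 7 0.085; -0.214 0.106 0 0 0 7 0.085' >/dev/null; python3 go.py b 87.5 0.150
```

```text
t 2.1 pos [ 0.4714 -0.0649  0.2313] yaw 88.1 q [-0.14  0.16 -0.1   1.31  0.    1.47] F [0.6 0.3 0.3] M [-0.02 -0.03 -0.  ] w 0.0849
shift [-0.0031 -0.0001  0.0813] rotvec [-0.01 -0.01  0.58] cw 0.6
```

```bash
python3 -m pendant '-0.003 0 0.03 0 0 0.6 0.085; -0.003 0 0.06 0 0 0.6 0.085; -0.003 0 0.075 0 0 0.6 0.06; -0.003 0 0.081 0 0 0.6 0.04; -0.003 0 0.081 0 0 0.6 0.03' >/dev/null; python3 go.py b 87.5 0.150
python3 - <<'E'
from h import *
s=optics.snapshot("top"); a=s['img'][140:270,225:400]
t=optics.snapshot("side"); b=t['img'][150:280,230:360]
f=lambda i:cv2.resize(i,(int(i.shape[1]*400/130*.85),340),interpolation=cv2.INTER_CUBIC)
cv2.imwrite("pics/b1.png",np.hstack([f(a),f(b)]))
E
```

```text
t 2.6 pos [ 0.4713 -0.0678  0.1503] yaw 87.5 q [-0.14  0.2  -0.26  1.11  0.    1.47] F [-0.   0.3  0.9] M [ 0.04 -0.02 -0.04] w 0.0435
shift [-0.0002 -0.0001  0.0003] rotvec [-0.03 -0.    0.02] cw 0.0
```

View pics/b1.png

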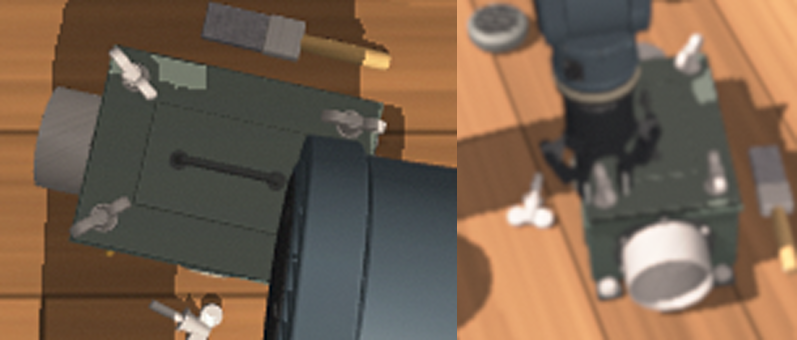

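The right half shows the fingers straddling screw b's wing at about (605,185), and nothing else is touched. Closing now.

```bash
python3 -m pendant '0 0 0 0 0 0 0.02; 0 0 0 0 0 0 0; 0 0 0 0 0 0 0; 0 0 0 0 0 0 0; 0 0 0 0 0 0 0; 0 0 0 0 0 0 0' 50; python3 go.py b 87.5 0.150
```

```text
time: 3.3
eef_pos: [0.4715, -0.0685, 0.1512]
tcp_rot: [0.723, 0.691, 0.0, 0.0]
force: [-7.6, 0.4, 11.4]
gripper_width: 0.0121
grip_force: 48.8
t 3.3 pos [ 0.4715 -0.0685  0.1512] yaw 87.5 q [-0.14  0.2  -0.26  1.11  0.    1.47] F [-7.6  0.4 11.4] M [ 0.32  1.64 -0.01] w 0.0121
shift [ 0.0005 -0.0003  0.0012] rotvec [ 0.01 -0.01 -0.05] cw -0.0
```

```bash
python3 -m pendant '0 0 0 0 0 7 0; 0 0 0 0 0 14 0; 0 0 0 0 0 21 0; 0 0 0 0 0 28 0; 0 0 0 0 0 35 0; 0 0 0 0 0 42 0' ; python3 go.py b 2.5 0.150
```

```text
time: 3.9
eef_pos: [0.4702, -0.068, 0.1508]
tcp_rot: [0.923, 0.384, -0.001, -0.001]
force: [-16.0, 6.0, 14.6]
gripper_width: 0.0121
grip_force: 49.2
t 3.9 pos [ 0.4702 -0.068   0.1508] yaw 45.2 q [-0.14  0.2  -0.26  1.12  0.    2.21] F [-16.    6.   14.6] M [1.33 3.35 0.18] w 0.0121
shift [0.0007 0.0007 0.0008] rotvec [-0.11  0.09 42.68] cw 42.7
```

```bash
python3 -m pendant '-0.0007 -0.0007 0 0 0 7 0; -0.0007 -0.0007 0 0 0 14 0; -0.0007 -0.0007 0 0 0 21 0; -0.0007 -0.0007 0 0 0 28 0; -0.0007 -0.0007 0 0 0 35 0; -0.0007 -0.0007 0 0 0 42 0; -0.0007 -0.0007 0 0 0 42 0' ; python3 go.py b 2.5 0.150
```

```text
time: 4.6
eef_pos: [0.4695, -0.0668, 0.1506]
tcp_rot: [1.0, 0.028, -0.001, -0.002]
force: [-12.1, 15.9, 10.0]
gripper_width: 0.0122
grip_force: 48.9
t 4.6 pos [ 0.4695 -0.0668  0.1506] yaw 3.2 q [-0.14  0.19 -0.26  1.11  0.    2.94] F [-12.1  15.9  10. ] M [3.16 2.44 0.14] w 0.0122
shift [0.0017 0.0013 0.0006] rotvec [-0.22  0.1   0.75] cw 0.7
```

```bash
python3 -m pendant '0 0 0 0 0 0 0.04; 0 0 0 0 0 0 0.06; 0 0 0 0 0 0 0.085; 0 0 0 0 0 0 0.085; 0 0 -0.03 0 0 0 0.085; 0 0 -0.08 0 0 0 0.085; 0 0 -0.08 0 0 0 0.085' >/dev/null; python3 go.py d -139 0.231
python3 - <<'E'
from h import *
s=optics.snapshot("top");P=cloud(s)
E
```

```text
t 5.3 pos [ 0.473  -0.069   0.2358] yaw 3.4 q [-0.14  0.16 -0.09  1.31 -0.    2.94] F [ 1.2 -0.6 -0.4] M [ 0.02 -0.01 -0.  ] w 0.085
shift [ 0.1776 -0.1578  0.0058] rotvec [ -0.49  -0.3  142.44] cw 142.4
```

```bash
python3 -m pendant '0.1776 -0.1578 0.003 0 0 -68 0.085; 0.1776 -0.1578 0.003 0 0 -68 0.085; 0.1776 -0.1578 0.003 0 0 -68 0.085; 0.1776 -0.1578 0.003 0 0 -68 0.085; 0.1776 -0.1578 0.003 0 0 -68 0.085; 0.1776 -0.1578 0.003 0 0 -68 0.085; 0.1776 -0.1578 0.003 0 0 -68 0.085; 0.1776 -0.1578 0.003 0 0 -68 0.085' >/dev/null
python3 -m pendant '0 0 0 0 0 -68 0.085; 0 0 0 0 0 -68 0.085; 0 0 0 0 0 -68 0.085; 0 0 0 0 0 -68 0.085; 0 0 0 0 0 -68 0.085; 0 0 0 0 0 -68 0.085; 0 0 0 0 0 -68 0.085; 0 0 0 0 0 -68 0.085' >/dev/null;  python3 go.py d -139 0.231
```

```text
t 6.95 pos [0.6383 0.0995 0.2263] yaw 139.8 q [ 0.15  0.54  0.42  1.46 -0.    0.86] F [0.2 0.3 0.6] M [-0.04 -0.01  0.04] w 0.0851
shift [-0.0021  0.0014 -0.0047] rotvec [-2.00e-02 -8.00e-02 -8.12e+01] cw -81.2
```

```bash
python3 -m pendant '0 0 0 0 0 -68 0.085; 0 0 0 0 0 -68 0.085; 0 0 0 0 0 -68 0.085; 0 0 0 0 0 -68 0.085; 0 0 0 0 0 -68 0.085; 0 0 0 0 0 -68 0.085; 0 0 0 0 0 -68 0.085; 0 0 0 0 0 -68 0.085' >/dev/null
python3 -m pendant '0 0 0 0 0 -12.7 0.085; 0 0 0 0 0 -12.7 0.085; 0 0 0 0 0 -12.7 0.085; 0 0 0 0 0 -12.7 0.085' >/dev/null;  python3 go.py d -138.5 0.150
```

```text
t 8.15 pos [0.6384 0.0996 0.2267] yaw -140.0 q [ 0.15  0.54  0.42  1.46 -0.   -0.54] F [ 0.3 -0.3  0.7] M [-0.03 -0.   -0.01] w 0.0849
shift [-0.0017 -0.0018  0.0767] rotvec [ 0.02 -0.04 -1.5 ] cw -1.5
```

```bash
python3 -m pendant '-0.0017 -0.0018 0.03 0 0 -1.5 0.085; -0.0017 -0.0018 0.055 0 0 -1.5 0.085; -0.0017 -0.0018 0.07 0 0 -1.5 0.06; -0.0017 -0.0018 0.076 0 0 -1.5 0.04; -0.0017 -0.0018 0.076 0 0 -1.5 0.03' >/dev/null; python3 go.py d -138.5 0.150;python3 - <<'E'
from h import *
s=optics.snapshot("top"); a=s['img'][140:270,225:400]
t=optics.snapshot("side"); b=t['img'][130:260,240:370]
f=lambda i:cv2.resize(i,(int(i.shape[1]*400/130*.85),340),interpolation=cv2.INTER_CUBIC)
cv2.imwrite("pics/d1.png",np.hstack([f(a),f(b)]))
E
```

```text
t 8.65 pos [0.6406 0.0993 0.1507] yaw -138.4 q [ 0.15  0.55  0.25  1.27 -0.   -0.57] F [-0.8  0.2  0.5] M [ 0.01 -0.03 -0.01] w 0.0435
shift [-0.0001 -0.0002  0.0007] rotvec [ 0.04 -0.06  0.08] cw 0.1
```

View pics/d1.png

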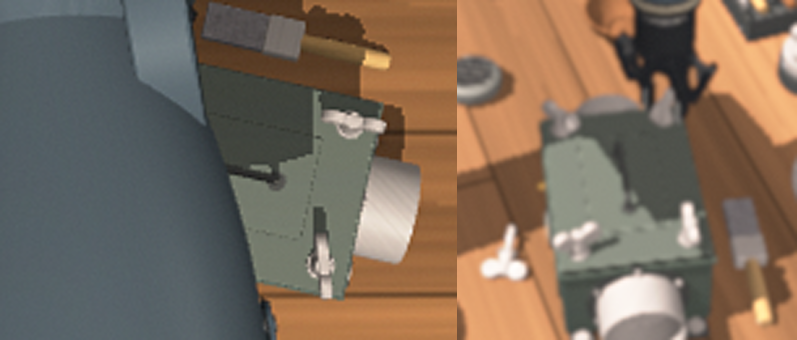

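Screw b at (321,258) on the left now lies nearly along x, so it turned as intended. On the right, the fingers straddle d at (662,105).

```bash
python3 -m pendant '0 0 0 0 0 0 0.02; 0 0 0 0 0 0 0; 0 0 0 0 0 0 0; 0 0 0 0 0 0 0; 0 0 0 0 0 0 0; 0 0 0 0 0 0 0' 50; python3 -m pendant '0 0 0 0 0 7 0; 0 0 0 0 0 14 0; 0 0 0 0 0 21 0; 0 0 0 0 0 28 0; 0 0 0 0 0 35 0; 0 0 0 0 0 42 0' ; python3 go.py d 137.5 0.150
```

```text
time: 9.35
eef_pos: [0.6405, 0.1007, 0.1525]
tcp_rot: [-0.356, 0.935, 0.001, 0.0]
force: [-9.1, 8.3, 7.4]
gripper_width: 0.0116
grip_force: 48.8
time: 9.95
eef_pos: [0.6402, 0.1011, 0.1522]
tcp_rot: [0.005, 1.0, 0.002, -0.0]
force: [-9.5, 12.3, 6.2]
gripper_width: 0.0113
grip_force: 48.8
t 9.95 pos [0.6402 0.1011 0.1522] yaw 179.4 q [0.16 0.55 0.25 1.28 0.   0.16] F [-9.5 12.3  6.2] M [2.51 1.99 0.21] w 0.0113
shift [-0.0006 -0.0019  0.0022] rotvec [ 0.16 -0.11 41.93] cw 41.9
```

```bash
python3 -m pendant '0.0006 0.0008 0 0 0 7 0; 0.0006 0.0008 0 0 0 14 0; 0.0006 0.0008 0 0 0 21 0; 0.0006 0.0008 0 0 0 28 0; 0.0006 0.0008 0 0 0 35 0; 0.0006 0.0008 0 0 0 42 0; 0.0006 0.0008 0 0 0 42 0' ; python3 go.py d 137.5 0.150
python3 -m pendant '0 0 0 0 0 0 0.04; 0 0 0 0 0 0 0.06; 0 0 0 0 0 0 0.085; 0 0 0 0 0 0 0.085; 0 0 -0.03 0 0 0 0.085; 0 0 -0.08 0 0 0 0.085; 0 0 -0.08 0 0 0 0.085' >/dev/null; python3 go.py a 121 0.235
```

```text
time: 10.65
eef_pos: [0.6403, 0.1018, 0.152]
tcp_rot: [0.363, 0.932, 0.001, -0.0]
force: [-3.3, 12.0, 1.3]
gripper_width: 0.0114
grip_force: 48.8
t 10.65 pos [0.6403 0.1018 0.152 ] yaw 137.4 q [0.16 0.55 0.25 1.27 0.   0.9 ] F [-3.3 12.   1.3] M [2.35 0.64 0.1 ] w 0.0114
shift [-0.0022 -0.0016  0.002 ] rotvec [ 0.13 -0.1  -0.05] cw -0.1
t 11.35 pos [0.6426 0.1003 0.238 ] yaw 137.6 q [ 0.15  0.54  0.45  1.48 -0.    0.89] F [1.2 0.4 0.2] M [ 0.01 -0.02  0.01] w 0.0851
shift [ 0.113  -0.0672  0.0019] rotvec [ 0.44  0.27 16.64] cw 16.6
```

```bash
python3 -m pendant '0.113 -0.0672 0 0 0 16.6 0.085; 0.113 -0.0672 0 0 0 16.6 0.085; 0.113 -0.0672 0 0 0 16.6 0.085; 0.113 -0.0672 0 0 0 16.6 0.085; 0.113 -0.0672 0 0 0 16.6 0.085; 0.113 -0.0672 0 0 0 16.6 0.085' >/dev/null; python3 go.py a 121 0.15
```

```text
t 11.95 pos [0.5125 0.1265 0.2314] yaw 121.0 q [ 0.24  0.27  0.04  1.34 -0.    1.27] F [ 0.9 -0.2  0.1] M [0.01 0.05 0.07] w 0.0849
shift [-0.0004  0.0012  0.0814] rotvec [0.04 0.02 0.04] cw 0.0
```

```bash
python3 -m pendant '0 0.0012 0.03 0 0 0 0.085; 0 0.0012 0.06 0 0 0 0.085; 0 0.0012 0.075 0 0 0 0.06; 0 0.0012 0.081 0 0 0 0.04; 0 0.0012 0.081 0 0 0 0.03' >/dev/null; python3 go.py a 121 0.150;  python3 -m pendant '0 0 0 0 0 0 0.02; 0 0 0 0 0 0 0; 0 0 0 0 0 0 0; 0 0 0 0 0 0 0; 0 0 0 0 0 0 0; 0 0 0 0 0 0 0' 50; python3 go.py a 121 0.15
```

```text
t 12.45 pos [0.513  0.127  0.1497] yaw 121.0 q [ 0.24  0.3  -0.13  1.14 -0.    1.27] F [-0.1 -0.9  0.6] M [-0.06  0.02  0.02] w 0.0434
shift [-0.0006  0.0006 -0.0003] rotvec [-0.06 -0.02  0.03] cw 0.0
time: 13.05
eef_pos: [0.5144, 0.1279, 0.1517]
tcp_rot: [0.492, 0.871, 0.002, 0.001]
force: [6.4, 4.0, -2.3]
gripper_width: 0.0115
grip_force: 48.8
t 13.05 pos [0.5144 0.1279 0.1517] yaw 121.1 q [ 0.24  0.3  -0.13  1.14  0.    1.27] F [ 6.4  4.  -2.3] M [ 0.77 -1.39 -0.04] w 0.0115
shift [-0.0006 -0.0011  0.0017] rotvec [0.22 0.04 0.06] cw 0.1
```

```bash
python3 -m pendant '0 0 0 0 0 7 0; 0 0 0 0 0 14 0; 0 0 0 0 0 21 0; 0 0 0 0 0 28 0; 0 0 0 0 0 35 0; 0 0 0 0 0 42 0; 0 0 0 0 0 49 0; 0 0 0 0 0 56 0' >/dev/null; python3 go.py a 65 0.15
python3 -m pendant '0 0 0 0 0 3 0; 0 0 0 0 0 6 0' >/dev/null; python3 go.py a 65 0.15
python3 -m pendant '0 0 0 0 0 3 0; 0 0 0 0 0 6 0' >/dev/null; python3 go.py a 65 0.15
```

```text
t 13.85 pos [0.5133 0.1278 0.1512] yaw 64.8 q [ 0.24  0.3  -0.13  1.14  0.    2.25] F [-0.1  3.5 -0.7] M [0.81 0.02 0.24] w 0.0119
shift [-0.0007  0.0009  0.0012] rotvec [ 0.05 -0.1  -0.21] cw -0.2
t 14.05 pos [0.5131 0.1278 0.1512] yaw 58.9 q [ 0.24  0.3  -0.13  1.14  0.    2.36] F [ 0.4  3.7 -0.7] M [0.89 0.06 0.24] w 0.0118
shift [-0.0006  0.0011  0.0012] rotvec [ 0.02 -0.1  -6.05] cw -6.1
t 14.25 pos [0.5131 0.1279 0.1511] yaw 53.0 q [ 0.24  0.3  -0.13  1.14  0.    2.46] F [-0.4  5.6 -1.4] M [1.03 0.21 0.26] w 0.0115
shift [-0.0005  0.0013  0.0011] rotvec [ 1.000e-02 -1.000e-01 -1.203e+01] cw -12.0
```

```bash
python3 -m pendant '0 0 0 0 0 2 0; 0 0 0 0 0 4 0' >/dev/null; python3 go.py a 65 0.15|head -1
python3 -m pendant '0 0 0 0 0 2 0; 0 0 0 0 0 4 0' >/dev/null; python3 go.py a 65 0.15|head -1
python3 -m pendant '0 0 0 0 0 2 0; 0 0 0 0 0 4 0' >/dev/null; python3 go.py a 65 0.15|head -1
```

```text
t 14.45 pos [0.513  0.128  0.1511] yaw 49.0 q [ 0.24  0.3  -0.13  1.14  0.    2.53] F [-0.6  5.8 -1.8] M [1.12 0.32 0.24] w 0.0118
t 14.65 pos [0.5129 0.128  0.1511] yaw 45.0 q [ 0.24  0.3  -0.13  1.14  0.    2.6 ] F [-2.1  5.7 -1.4] M [1.15 0.32 0.22] w 0.0117
t 14.85 pos [0.5129 0.1281 0.1511] yaw 41.0 q [ 0.24  0.3  -0.13  1.14  0.    2.67] F [-2.5  5.2 -0.3] M [1.26 0.41 0.49] w 0.0116
```

```bash
python3 -m pendant '0 0 0 0 0 2 0; 0 0 0 0 0 4 0' >/dev/null; python3 go.py a 65 0.15|head -1
```

```text
t 15.05 pos [0.5124 0.1277 0.151 ] yaw 37.0 q [ 0.24  0.3  -0.13  1.15  0.    2.74] F [-6.   1.8  4.8] M [0.63 0.91 0.69] w 0.0121
```

```bash
python3 -m pendant '0 0 0 0 0 0 0.04; 0 0 0 0 0 0 0.06; 0 0 0 0 0 0 0.085; 0 0 0 0 0 0 0.085; 0 0 -0.03 0 0 0 0.085; 0 0 -0.08 0 0 0 0.085; 0 0 -0.085 0 0 0 0.085' >/dev/null; python3 go.py c -102 0.235
```

```text
t 15.75 pos [0.5145 0.1276 0.2406] yaw 37.1 q [ 0.24  0.27  0.06  1.36 -0.    2.74] F [ 0.2  0.3 -0.7] M [0.01 0.   0.01] w 0.085
shift [-0.0681  0.2286  0.0058] rotvec [ -0.38  -0.36 139.06] cw 139.1
```

```bash
python3 -m pendant '-0.068 0.2286 0 0 0 -68 0.085; -0.068 0.2286 0 0 0 -68 0.085; -0.068 0.2286 0 0 0 -68 0.085; -0.068 0.2286 0 0 0 -68 0.085; -0.068 0.2286 0 0 0 -68 0.085; -0.068 0.2286 0 0 0 -68 0.085; -0.068 0.2286 0 0 0 -68 0.085; -0.068 0.2286 0 0 0 -68 0.085' >/dev/null
python3 -m pendant '0 0 0 0 0 -68 0.085; 0 0 0 0 0 -68 0.085; 0 0 0 0 0 -68 0.085; 0 0 0 0 0 -68 0.085; 0 0 0 0 0 -68 0.085; 0 0 0 0 0 -68 0.085; 0 0 0 0 0 -68 0.085; 0 0 0 0 0 -68 0.085' >/dev/null
python3 -m pendant '0 0 0 0 0 -68 0.085; 0 0 0 0 0 -68 0.085; 0 0 0 0 0 -68 0.085; 0 0 0 0 0 -68 0.085; 0 0 0 0 0 -68 0.085; 0 0 0 0 0 -68 0.085; 0 0 0 0 0 -68 0.085; 0 0 0 0 0 -68 0.085' >/dev/null
python3 go.py c -102 0.235
```

```text
t 18.15 pos [ 0.5962 -0.0963  0.2352] yaw -120.5 q [-0.16  0.44  0.29  1.42 -0.   -1.2 ] F [-0.7  0.7  0.7] M [ 0.01 -0.04 -0.05] w 0.0848
shift [-0.0013 -0.0013  0.0002] rotvec [ -0.    -0.   -18.54] cw -18.5
```

```bash
python3 -m pendant '0 0 0 0 0 -8 0.085; 0 0 0 0 0 -16 0.085; 0 0 0 0 0 -18.5 0.085; 0 0 0 0 0 -18.5 0.085' >/dev/null
python3 go.py c -102 0.15
python3 - <<'E'
from h import *
s=optics.snapshot("top"); cv2.imwrite("pics/c0.png",cv2.resize(s['img'][140:270,225:400],None,fx=3,fy=3,interpolation=cv2.INTER_CUBIC))
P=cloud(s)
m=((P[...,2]>.152)&(P[...,2]<.188)&(abs(P[...,0]-.5)<.15)&(abs(P[...,1]-.03)<.2)).astype(np.uint8)
k,L,st,_=cv2.connectedComponentsWithStats(m)
for i in range(1,k):
    if st[i,4]>40:
        Q=P[L==i]; w,V=np.linalg.eigh(np.cov(Q[:,:2].T)); print(st[i,4],Q.mean(0).round(4),np.degrees(np.arctan2(V[1,1],V[0,1])).round(1))
E
```

```text
t 18.55 pos [ 0.5961 -0.0963  0.2352] yaw -102.4 q [-0.16  0.44  0.29  1.42 -0.   -1.52] F [-0.2 -0.1 -0.4] M [-0.02  0.02 -0.01] w 0.085
shift [-0.0008 -0.0017  0.0852] rotvec [ 0.   -0.   -0.36] cw -0.4
112 [0.6348 0.1037 0.1715] 135.3
144 [0.5559 0.0163 0.169 ] 77.6
137 [0.514  0.1269 0.1726] 47.5
43 [ 0.487  -0.0625  0.1715] 170.8
```

View pics/c0.png

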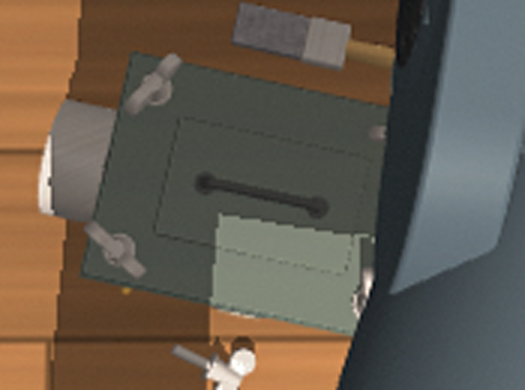

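Screw a at (115,248) has turned from about 121° to 47.5°, roughly 74° and inside the 63–80° expected. d at (152,82) lies at 135°, b is partly visible, and the bystanders haven't moved. Now c.

```bash
python3 -m pendant '-0.0008 -0.0017 0.03 0 0 0 0.085; -0.0008 -0.0017 0.06 0 0 0 0.085; -0.0008 -0.0017 0.079 0 0 0 0.06; -0.0008 -0.0017 0.085 0 0 0 0.04; -0.0008 -0.0017 0.085 0 0 0 0.03' >/dev/null; python3 go.py c -102 0.150;  python3 -m pendant '0 0 0 0 0 0 0.02; 0 0 0 0 0 0 0; 0 0 0 0 0 0 0; 0 0 0 0 0 0 0; 0 0 0 0 0 0 0; 0 0 0 0 0 0 0' 50; python3 go.py c -102 0.15
```

```text
t 19.1 pos [ 0.5976 -0.0958  0.15  ] yaw -102.5 q [-0.16  0.46  0.1   1.22  0.   -1.51] F [ 0.6 -0.4 -0.2] M [ 0.   -0.04 -0.02] w 0.0437
shift [-0.     -0.0004 -0.    ] rotvec [ 0.06 -0.   -0.46] cw -0.5
time: 19.7
eef_pos: [0.5981, -0.0958, 0.1517]
tcp_rot: [-0.626, 0.779, -0.0, 0.0]
force: [-4.9, 1.2, 6.9]
gripper_width: 0.0119
grip_force: 48.8
t 19.7 pos [ 0.5981 -0.0958  0.1517] yaw -102.4 q [-0.16  0.45  0.1   1.22  0.   -1.51] F [-4.9  1.2  6.9] M [ 0.21  1.03 -0.03] w 0.0119
shift [0.     0.0001 0.0017] rotvec [-0.07  0.01 -0.42] cw -0.4
```

```bash
python3 -m pendant '0 0 0 0 0 7 0; 0 0 0 0 0 14 0; 0 0 0 0 0 21 0; 0 0 0 0 0 28 0; 0 0 0 0 0 35 0; 0 0 0 0 0 42 0; 0 0 0 0 0 49 0; 0 0 0 0 0 56 0' >/dev/null; python3 go.py c -158 0.15|head -1
python3 -m pendant '0 0 0 0 0 2 0; 0 0 0 0 0 4 0' >/dev/null; python3 go.py c -158 0.15|head -1
python3 -m pendant '0 0 0 0 0 2 0; 0 0 0 0 0 4 0' >/dev/null; python3 go.py c -158 0.15|head -1
python3 -m pendant '0 0 0 0 0 2 0; 0 0 0 0 0 4 0' >/dev/null; python3 go.py c -158 0.15|head -1
```

```text
t 20.5 pos [ 0.5969 -0.0948  0.1512] yaw -158.7 q [-0.16  0.45  0.1   1.22  0.   -0.53] F [-12.8   8.7   7.4] M [1.72 2.52 0.26] w 0.0116
t 20.7 pos [ 0.5969 -0.0947  0.1512] yaw -162.5 q [-0.16  0.45  0.1   1.22  0.   -0.46] F [-12.1   8.9   8.2] M [1.71 2.61 0.24] w 0.0121
t 20.9 pos [ 0.5969 -0.0946  0.1512] yaw -166.4 q [-0.16  0.45  0.1   1.22  0.   -0.39] F [-12.1   9.    8.8] M [1.97 2.56 0.24] w 0.0119
t 21.1 pos [ 0.5968 -0.0945  0.1511] yaw -170.4 q [-0.16  0.45  0.1   1.22  0.   -0.32] F [-12.3  10.    7.7] M [2.1  2.6  0.24] w 0.012
```

```bash
for i in 1 ; do python3 -m pendant '0 0 0 0 0 2 0; 0 0 0 0 0 4 0' >/dev/null; python3 go.py c -158 0.15|head -1; done
python3 -m pendant '0 0 0 0 0 2 0; 0 0 0 0 0 4 0' >/dev/null; python3 go.py c -158 0.15|head -1
python3 -m pendant '0 0 0 0 0 2 0; 0 0 0 0 0 4 0' >/dev/null; python3 go.py c -158 0.15|head -1
```

```text
t 21.3 pos [ 0.5968 -0.0944  0.1511] yaw -174.4 q [-0.16  0.45  0.1   1.22  0.   -0.26] F [-11.9  11.8   7.6] M [2.21 2.57 0.24] w 0.0115
t 21.5 pos [ 0.5968 -0.0943  0.1511] yaw -178.4 q [-0.16  0.45  0.1   1.22  0.   -0.19] F [-12.5  11.3   7.4] M [2.38 2.58 0.21] w 0.0116
t 21.7 pos [ 0.5968 -0.0942  0.1511] yaw 177.6 q [-0.16  0.45  0.1   1.22  0.   -0.12] F [-12.1  12.9   7.5] M [2.58 2.57 0.32] w 0.012
```

```bash
python3 -m pendant '0 0 0 0 0 2 0; 0 0 0 0 0 4 0' >/dev/null; python3 go.py c -158 0.15|head -1
python3 -m pendant '0 0 0 0 0 2 0; 0 0 0 0 0 4 0' >/dev/null; python3 go.py c -158 0.15|head -1
```

```text
t 21.9 pos [ 0.5968 -0.0941  0.151 ] yaw 173.6 q [-0.16  0.45  0.1   1.22  0.   -0.05] F [-12.4  12.5   7.6] M [2.68 2.6  0.55] w 0.0118
t 22.1 pos [ 0.5971 -0.0941  0.151 ] yaw 169.6 q [-0.16  0.45  0.1   1.22  0.    0.02] F [-9.1 12.   6.4] M [2.59 2.04 1.11] w 0.0117
```

```bash
python3 -m pendant '0 0 0 0 0 0 0.04; 0 0 0 0 0 0 0.06; 0 0 0 0 0 0 0.085; 0 0 0 0 0 0 0.085; 0 0 -0.03 0 0 0 0.085; 0 0 -0.08 0 0 0 0.085; 0 0 -0.085 0 0 0 0.085' >/dev/null; python3 go.py b -177 0.235;python3 - <<'E'
from h import *
for n in ["top","side"]:
    s=optics.snapshot(n);P=cloud(s)
    m=((P[...,2]>.152)&(P[...,2]<.188)&(abs(P[...,0]-.5)<.15)&(abs(P[...,1]-.03)<.2)).astype(np.uint8)
    k,L,st,_=cv2.connectedComponentsWithStats(m)
    for i in range(1,k):
      if st[i,4]>40:
        Q=P[L==i]; w,V=np.linalg.eigh(np.cov(Q[:,:2].T)); print(n,st[i,4],Q.mean(0).round(4),np.degrees(np.arctan2(V[1,1],V[0,1])).round(1))
E
```

```text
t 22.8 pos [ 0.5998 -0.0963  0.2411] yaw 169.6 q [-0.16  0.44  0.3   1.43 -0.    0.02] F [ 0.5 -0.   0.1] M [-0.01  0.02  0.01] w 0.0848
shift [0.1317 0.0045 0.0051] rotvec [ -0.05   0.44 -13.41] cw -13.4
top 114 [0.6349 0.1035 0.1716] 135.1
top 144 [0.556  0.0163 0.1689] 77.6
top 138 [0.5142 0.127  0.1721] 47.7
side 51 [0.6299 0.1056 0.1664] 125.7
side 78 [0.5142 0.1246 0.1679] 46.2
side 63 [0.5547 0.0071 0.1665] 77.6
side 116 [ 0.5983 -0.0971  0.1671] -178.3
side 122 [ 0.4714 -0.0698  0.1679] -174.8
```

Screws a and c turned 74° and 76° and both hit the stop torque, so they are home. b lies at about 185° (5°).

```bash
python3 -m pendant '0.1317 0.0045 0.004 0 0 -15 0.085; 0.1317 0.0045 0.004 0 0 -15 0.085; 0.1317 0.0045 0.004 0 0 -15 0.085; 0.1317 0.0045 0.004 0 0 -15 0.085; 0.1317 0.0045 0.004 0 0 -15 0.085; 0.1317 0.0045 0.004 0 0 -15 0.085' >/dev/null; python3 go.py b -175 0.15
```

```text
t 23.5 pos [ 0.4697 -0.0677  0.2308] yaw -175.4 q [-0.14  0.16 -0.1   1.31 -0.   -0.22] F [0.1 0.4 0.4] M [ 0.02 -0.05  0.02] w 0.0852
shift [-0.0015 -0.0004  0.0808] rotvec [ 0.   -0.02 -0.41] cw -0.4
```

```bash
python3 -m pendant '-0.001 -0.0004 0.03 0 0 0 0.085; -0.001 -0.0004 0.06 0 0 0 0.085; -0.001 -0.0004 0.075 0 0 0 0.06; -0.001 -0.0004 0.08 0 0 0 0.04; -0.001 -0.0004 0.08 0 0 0 0.03' >/dev/null; python3 -m pendant '0 0 0 0 0 0 0.02; 0 0 0 0 0 0 0; 0 0 0 0 0 0 0; 0 0 0 0 0 0 0; 0 0 0 0 0 0 0; 0 0 0 0 0 0 0' 50; python3 go.py b -175 0.15
```

```text
time: 24.6
eef_pos: [0.4709, -0.0667, 0.1523]
tcp_rot: [-0.041, 0.999, 0.001, 0.001]
force: [-1.4, 11.9, 5.3]
gripper_width: 0.0111
grip_force: 48.8
t 24.6 pos [ 0.4709 -0.0667  0.1523] yaw -175.4 q [-0.14  0.19 -0.26  1.12  0.   -0.22] F [-1.4 11.9  5.3] M [ 2.43  0.22 -0.03] w 0.0111
shift [-0.0002 -0.0014  0.0023] rotvec [ 0.15  0.12 -0.36] cw -0.4
```

```bash
python3 -m pendant '0 0 0 0 0 6 0; 0 0 0 0 0 12 0; 0 0 0 0 0 18 0; 0 0 0 0 0 24 0; 0 0 0 0 0 30 0; 0 0 0 0 0 36 0; 0 0 0 0 0 40 0; 0 0 0 0 0 44 0' >/dev/null; python3 go.py b -158 0.15|head -1
python3 -m pendant '0 0 0 0 0 2 0; 0 0 0 0 0 4 0' >/dev/null; python3 go.py b -158 0.15|head -1
python3 -m pendant '0 0 0 0 0 2 0; 0 0 0 0 0 4 0' >/dev/null; python3 go.py b -158 0.15|head -1
```

```text
t 25.4 pos [ 0.471  -0.0664  0.1522] yaw 140.5 q [-0.14  0.19 -0.26  1.11  0.    0.55] F [ 0.9 13.4  0.9] M [ 2.88 -0.18  0.22] w 0.0114
t 25.6 pos [ 0.471  -0.0664  0.1521] yaw 136.6 q [-0.14  0.19 -0.26  1.11  0.    0.62] F [ 0.8 13.8  0.7] M [ 2.85 -0.26  0.19] w 0.0109
t 25.8 pos [ 0.471  -0.0664  0.1521] yaw 132.6 q [-0.14  0.19 -0.26  1.11  0.    0.69] F [ 0.4 13.6  0.1] M [ 2.9  -0.26  0.22] w 0.011
```

```bash
python3 -m pendant '0 0 0 0 0 2 0; 0 0 0 0 0 4 0' >/dev/null; python3 go.py b -158 0.15|head -1
python3 -m pendant '0 0 0 0 0 2 0; 0 0 0 0 0 4 0' >/dev/null; python3 go.py b -158 0.15|head -1
python3 -m pendant '0 0 0 0 0 2 0; 0 0 0 0 0 4 0' >/dev/null; python3 go.py b -158 0.15|head -1
```

```text
t 26.0 pos [ 0.471  -0.0663  0.1521] yaw 128.6 q [-0.14  0.19 -0.26  1.11  0.    0.76] F [ 1.6 14.1 -1.1] M [ 2.96 -0.4   0.26] w 0.0112
t 26.2 pos [ 0.471  -0.0663  0.1521] yaw 124.6 q [-0.14  0.19 -0.26  1.11  0.    0.82] F [ 2.6 14.6 -1.3] M [ 2.97 -0.41  0.25] w 0.0114
t 26.4 pos [ 0.471  -0.0663  0.1521] yaw 120.6 q [-0.14  0.19 -0.26  1.11  0.    0.89] F [ 1.8 14.5 -0.7] M [ 2.98 -0.43  0.42] w 0.011
```

```bash
python3 -m pendant '0 0 0 0 0 2 0; 0 0 0 0 0 4 0' >/dev/null; python3 go.py b -158 0.15|head -1
python3 -m pendant '0 0 0 0 0 2 0; 0 0 0 0 0 4 0' >/dev/null; python3 go.py b -158 0.15|head -1
```

```text
t 26.6 pos [ 0.4711 -0.0662  0.1521] yaw 116.6 q [-0.14  0.19 -0.26  1.11  0.    0.96] F [ 2.  15.2  0.1] M [ 2.98 -0.46  1.15] w 0.0111
t 26.8 pos [ 0.4714 -0.0668  0.1522] yaw 112.6 q [-0.14  0.19 -0.26  1.11  0.    1.03] F [ 4.1 10.1 -1.4] M [ 1.88 -0.79  1.65] w 0.0113
```

```bash
python3 -m pendant '0 0 0 0 0 0 0.04; 0 0 0 0 0 0 0.06; 0 0 0 0 0 0 0.085; 0 0 0 0 0 0 0.085; 0 0 -0.03 0 0 0 0.085; 0 0 -0.08 0 0 0 0.085; 0 0 -0.085 0 0 0 0.085' >/dev/null; python3 go.py d 137 0.235
```

```text
t 27.5 pos [ 0.4721 -0.0683  0.2414] yaw 112.6 q [-0.14  0.16 -0.08  1.33 -0.    1.03] F [ 0.5 -0.  -1. ] M [ 0.04  0.02 -0.01] w 0.0849
shift [0.0898 0.2201 0.0073] rotvec [  0.28   0.27 -24.41] cw -24.4
```

```bash
python3 -m pendant '0.0898 0.2201 0.002 0 0 -24.4 0.085; 0.0898 0.2201 0.002 0 0 -24.4 0.085; 0.0898 0.2201 0.002 0 0 -24.4 0.085; 0.0898 0.2201 0.002 0 0 -24.4 0.085; 0.0898 0.2201 0.002 0 0 -24.4 0.085; 0.0898 0.2201 0.002 0 0 -24.4 0.085; 0.0898 0.2201 0.002 0 0 -24.4 0.085; 0.0898 0.2201 0.002 0 0 -24.4 0.085' >/dev/null; python3 go.py d 137 0.15;python3 - <<'E'
from h import *
for n in ["top","side"]:
    s=optics.snapshot(n);P=cloud(s)
    m=((P[...,2]>.152)&(P[...,2]<.188)&(abs(P[...,0]-.55)<.15)&(abs(P[...,1]-.03)<.2)).astype(np.uint8)
    k,L,st,_=cv2.connectedComponentsWithStats(m)
    for i in range(1,k):
      if st[i,4]>40:
        Q=P[L==i]; w,V=np.linalg.eigh(np.cov(Q[:,:2].T)); print(n,st[i,4],Q.mean(0).round(4),np.degrees(np.arctan2(V[1,1],V[0,1])).round(1))
E
```

```text
t 28.3 pos [0.6385 0.0988 0.2345] yaw 137.0 q [ 0.15  0.54  0.44  1.48 -0.    0.9 ] F [ 0.1 -0.1  0.1] M [0.01 0.08 0.04] w 0.0853
shift [-0.0014  0.0018  0.0845] rotvec [-0.01  0.01 -0.04] cw -0.0
top 138 [ 0.5977 -0.0936  0.172 ] -178.9
top 74 [ 0.5511 -0.0065  0.169 ] 77.3
top 134 [ 0.4719 -0.0663  0.173 ] 127.7
side 102 [0.6405 0.0979 0.1675] 137.6
side 78 [0.5143 0.1249 0.1676] 45.9
side 64 [0.5545 0.0061 0.1669] 77.7
side 117 [ 0.5982 -0.0974  0.1671] -178.7
side 113 [ 0.4714 -0.0702  0.1676] 126.6
```

b is at 127° and home; d reads 137.6° at (0.6405, 0.098–0.10). Now d.

```bash
python3 -m pendant '-0.0014 0.0018 0.03 0 0 0 0.085; -0.0014 0.0018 0.06 0 0 0 0.085; -0.0014 0.0018 0.078 0 0 0 0.06; -0.0014 0.0018 0.084 0 0 0 0.04; -0.0014 0.0018 0.084 0 0 0 0.03' >/dev/null; python3 -m pendant '0 0 0 0 0 0 0.02; 0 0 0 0 0 0 0; 0 0 0 0 0 0 0; 0 0 0 0 0 0 0; 0 0 0 0 0 0 0; 0 0 0 0 0 0 0' 50; python3 go.py d 137 0.15
```

```text
time: 29.5
eef_pos: [0.6422, 0.1003, 0.1519]
tcp_rot: [0.366, 0.93, 0.001, 0.001]
force: [0.8, 2.0, 7.3]
gripper_width: 0.0117
grip_force: 48.8
t 29.5 pos [0.6422 0.1003 0.1519] yaw 137.0 q [0.15 0.55 0.25 1.27 0.   0.91] F [0.8 2.  7.3] M [ 0.37 -0.25  0.01] w 0.0117
shift [ 0.0003 -0.0018  0.0019] rotvec [0.15 0.1  0.01] cw 0.0
```

```bash
python3 -m pendant '0 0 0 0 0 6 0; 0 0 0 0 0 12 0; 0 0 0 0 0 18 0; 0 0 0 0 0 24 0; 0 0 0 0 0 30 0; 0 0 0 0 0 36 0; 0 0 0 0 0 40 0; 0 0 0 0 0 44 0' >/dev/null; python3 go.py d 137 0.15|head -1
python3 -m pendant '0 0 0 0 0 2 0; 0 0 0 0 0 4 0' >/dev/null; python3 go.py d 137 0.15|head -1
python3 -m pendant '0 0 0 0 0 2 0; 0 0 0 0 0 4 0' >/dev/null; python3 go.py d 137 0.15|head -1
```

```text
t 30.3 pos [0.6412 0.0998 0.1515] yaw 92.8 q [ 0.15  0.55  0.25  1.27 -0.    1.68] F [-5.7 -2.1  7.9] M [-0.31  1.15  0.21] w 0.0117
t 30.5 pos [0.6411 0.0998 0.1515] yaw 88.9 q [ 0.15  0.55  0.25  1.27 -0.    1.74] F [-5.8 -1.2  8.3] M [-0.29  1.26  0.2 ] w 0.0118
t 30.7 pos [0.641  0.0998 0.1515] yaw 84.9 q [ 0.15  0.55  0.25  1.27 -0.    1.81] F [-6.5 -1.5  8.8] M [-0.37  1.39  0.25] w 0.0118
```

```bash
python3 -m pendant '0 0 0 0 0 2 0; 0 0 0 0 0 4 0' >/dev/null; python3 go.py d 137 0.15|head -1
python3 -m pendant '0 0 0 0 0 2 0; 0 0 0 0 0 4 0' >/dev/null; python3 go.py d 137 0.15|head -1
python3 -m pendant '0 0 0 0 0 2 0; 0 0 0 0 0 4 0' >/dev/null; python3 go.py d 137 0.15|head -1
```

```text
t 30.9 pos [0.6409 0.0998 0.1514] yaw 80.9 q [ 0.15  0.55  0.25  1.27 -0.    1.88] F [-6.4 -2.2  8.6] M [-0.35  1.57  0.38] w 0.0116
t 31.1 pos [0.6408 0.0998 0.1514] yaw 77.0 q [ 0.15  0.55  0.25  1.27 -0.    1.95] F [-7.4 -1.7  8.9] M [-0.4   1.72  0.94] w 0.0114
t 31.3 pos [0.6407 0.0994 0.1515] yaw 73.0 q [ 0.15  0.55  0.25  1.27 -0.    2.02] F [-7.  -5.5 11.7] M [-1.24  2.15  1.46] w 0.0116
```

```bash
python3 -m pendant '0 0 0 0 0 0 0.04; 0 0 0 0 0 0 0.06; 0 0 0 0 0 0 0.085; 0 0 0 0 0 0 0.085; 0 0 -0.03 0 0 0 0.085; 0 0 -0.08 0 0 0 0.085; 0 0 -0.085 0 0 0 0.085' >/dev/null; python3 go.py d 163 0.235
python3 -m pendant '-0.2 0.1 -0.03 0 0 0 0.085; -0.2 0.1 -0.03 0 0 0 0.085; -0.2 0.1 -0.03 0 0 0 0.085; -0.2 0.1 -0.03 0 0 0 0.085; -0.2 0.1 -0.03 0 0 0 0.085; -0.2 0.1 -0.03 0 0 0 0.085' | head -2
```

```text
t 32.0 pos [0.643  0.1002 0.2413] yaw 73.0 q [ 0.15  0.54  0.47  1.49 -0.    2.02] F [0.9 0.8 0.2] M [-0.04 -0.05 -0.03] w 0.0849
shift [-0.0016 -0.0018  0.0063] rotvec [  0.47   0.16 -89.99] cw -90.0
time: 32.6
eef_pos: [0.6787, -0.1245, 0.265]
```

```bash
python3 -m pendant '0.434 -0.425 0 0 0 0 0.085; 0.434 -0.425 0 0 0 0 0.085; 0.434 -0.425 0 0 0 0 0.085; 0.434 -0.425 0 0 0 0 0.085; 0.434 -0.425 0 0 0 0 0.085; 0.434 -0.425 0 0 0 0 0.085; 0.434 -0.425 0 0 0 0 0.085; 0.434 -0.425 0 0 0 0 0.085' | head -2
python3 -m pendant '0.2 -0.12 0 0 0 0 0.085; 0.2 -0.12 0 0 0 0 0.085; 0.2 -0.12 0 0 0 0 0.085; 0.2 -0.12 0 0 0 0 0.085; 0.2 -0.12 0 0 0 0 0.085; 0.2 -0.12 0 0 0 0 0.085; 0.2 -0.12 0 0 0 0 0.085' | head -2
python3 - <<'E'
from h import *
for n in ["top","side"]:
    s=optics.snapshot(n);P=cloud(s)
    cv2.imwrite(f"pics/end_{n}.png",s['img'])
    m=((P[...,2]>.152)&(P[...,2]<.188)&(abs(P[...,0]-.55)<.15)&(abs(P[...,1]-.03)<.2)).astype(np.uint8)
    k,L,st,_=cv2.connectedComponentsWithStats(m)
    for i in range(1,k):
      if st[i,4]>40:
        Q=P[L==i]; w,V=np.linalg.eigh(np.cov(Q[:,:2].T)); print(n,st[i,4],Q.mean(0).round(4),np.degrees(np.arctan2(V[1,1],V[0,1])).round(1))
E
```

```text
time: 33.4
eef_pos: [0.4927, 0.2366, 0.2655]
time: 34.1
eef_pos: [0.4372, 0.4618, 0.2648]
top 141 [0.6394 0.1    0.1715] 87.4
top 139 [ 0.5976 -0.0936  0.1719] -179.0
top 144 [0.556  0.0164 0.1692] 77.7
top 139 [0.514  0.1269 0.1721] 47.6
top 135 [ 0.4719 -0.0662  0.173 ] 127.6
side 67 [0.64   0.0973 0.1681] 88.3
side 78 [0.5144 0.1248 0.1675] 45.4
side 65 [0.5543 0.0058 0.1662] 77.5
side 119 [ 0.5981 -0.0974  0.1671] -178.3
side 113 [ 0.4713 -0.07    0.1675] 129.2
```

View pics/end_top.png

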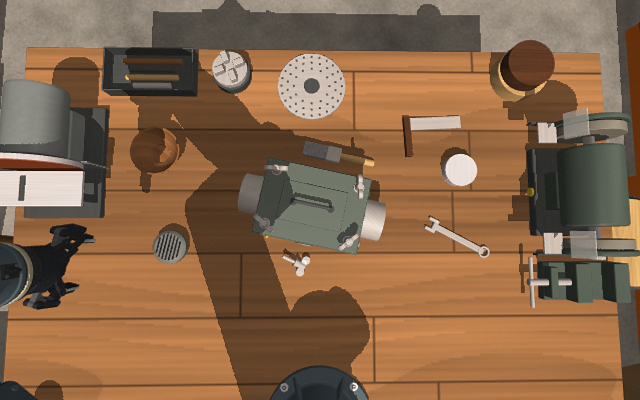

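All four screws are turned to the stop, the bystanders haven't moved and the arm is clear. Handing in.

```bash
python3 -c "
from cell import r
print(r.hand_in())"
```

```text
the job is handed in; nothing more can be done
None
```

I handed the job in at about 34 s on the robot's clock: b and d (near right, far left) got about a quarter turn first, then a, c, b and d were each regripped and turned clockwise until the stop torque showed, with the gripper open and clear and the other things unmoved; screw a's reading was the weakest (0.69 N m against 1.1 to 1.65 N m for the rest), though its turn of about 74° fits the expected range.

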